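# Close up the curing oven and start it

## Robot

A 6-joint arm with a two-finger parallel gripper is mounted at the origin on a cart in front of the work surface, level with it; the furniture and walls round the work are solid. World frame = base frame: x ahead of the robot, y to its left, z up, the work surface at z = 0. Lengths are in m, angles in rad, forces in N, time in s.
With the tool pointing down it reaches from about 0.4 to 0.825 m from the base axis. Payload 7 kg.
Tool frame: the origin (TCP) lies on the centre line of the jaws, within the pads' length; the fingertips stand 14 mm ahead of it and the grasp point (between the pads) lies 5 mm behind it; z points along the fingers, y is the line along which they close (so a half turn about z gives the same grasp; the last joint's range is limited). The gripper opens to 88 mm and grips with 3 to 60 N. Pads are 19 mm wide; open, the fingers measure 130 mm over their backs; the gripper's body (78 mm by 193 mm) begins 47 mm behind the grasp point.
Start: joints at [-0.909, 0.359, 0.012, 0, -1.224, -0.288], TCP at [0.246, -0.628, 0.241] pointing down, gripper open.
Joint ranges: [-3.07, 3.07], [-1.43, 2.12], [-1.02, 1.25], [-3.03, 1.67], [-3.05, -0], [-3.03, 3.03]. Speed limits (rad/s): [2.39, 2.39, 3.01, 3.14, 3.14, 3.14].

## Interface

Orientations are given as [roll, pitch, yaw] about the fixed x, y, z axes, in that order (R = Rz(yaw) Ry(pitch) Rx(roll)).
In Python, from station import arm gives the robot as it stands.
- The arm moves only by the tool move_arm, never from a script. Its argument "rows" is a list of rows, each an object with "translation": the shift along the tool's x, y, z in cm, a list of three; "rot": the turn, a rotation vector about the tool's x, y, z in degrees, a list of three; "hand": the closure, from 0 (fully open) to 1 (shut). A call has 1 to 8 rows; each row is the pose to reach, as a shift and turn from the pose commanded when the call began, along the tool's axes at that moment; what a row does not reach only later rows make up. A row lasts 1/12 s, in which the tool goes at most 41.7 mm and 7.16 degrees, less where a joint would pass 70% of its speed; a pose out of reach is approached as far as the arm can. A call with a gripper value outside its range is refused whole. The fingers move at their own pace and stop on an object; "squeeze" is the grip in N (left out, the last holds). Time passes only in rows, so rows that repeat a pose let the fingers close. It gives the time, the measured TCP pose, the force, the opening and the grip force at its end, in the units of the state.
- arm.get_state(): the state, without advancing time (a new reading comes with each control period).
- arm.grab_frame(name): name is "scene" or "top" or "wrist"; returns (picture, depth): 400x640x3 uint8, red, green, blue; 400x640 float32, m along the optical axis (not along the pixel's ray), 0 where there is no reading.
- arm.camera_params(name): a dict with "vfov" (degrees; the focal length in pixels is half the picture's height over the tangent of half this angle, whatever the lens; pixels are square), "cx", "cy" (the principal point, pixels), "position" and "orientation" of the camera in the world; the wrist camera has in their place "tool_from_camera" (4x4, takes a point from camera to tool coordinates, whose origin is the TCP and whose axes are the flange's). Camera axes: x right, y down, z forward; pixel columns grow to the right and rows downward; lengths in m; the calibration is good to about 2 mm. The wrist camera is an equidistant fisheye: a pixel r from the principal point sees the ray r / f radians off the axis. A picture is of the moment at which its call begins: read the wrist's pose just before it. camera_params takes no time and is no camera call.
- arm.job_done(): hands the job in; it is judged then, once.
Trained networks look in the newest picture that a camera, given by its name, has taken for a name from the list of things; names that differ only in an ending like _2 or _b are one class to them, and where a whole thing is asked for, a point or a joint stands for the part that bears it (a point fixed in the world has none). Each returns a list of dicts, best first, with "p" (0 to 1); they miss things now and then, are a little off and sometimes report something else, mostly with a low value. They report only what shows in the picture. A call takes as long as a camera call. They do not tell look-alikes from the thing itself.
- arm.search_frame(label, camera): "point" ([x, y, z] in m, in the coordinates of the camera as it stood for that picture, good to about 4 mm: the middle of the surface that is visible of it).
- arm.pinpoint(label, camera): "point" ([x, y, z] in m, in the coordinates of the camera as it stood for that picture, good to about 4 mm: a listed point, or the origin of a listed thing).
The state is a dict: "t": time; "q": joint angles; "qd": joint speeds; "joint_efforts": joint torques, N m; "eef_pos": TCP position; "ee_rot": TCP orientation; "force": force on the tool from outside, world axes, zero at the start; "moment": the same for the moment, N m; "width": finger opening in m; "gripper_force": force on a finger pad.
Only numpy, scipy, OpenCV 4.12 (cv2) and the standard library are available. Lean on these libraries where they do the work, as an engineer would, in place of code of your own. Each camera call takes 0.05 s, during which the arm holds its last target. There are 200 camera calls.

## Task

The octagonal medal on the pulled-out tray of the slim curing oven is ready to be cured; its resin is still wet, so do not touch it. Push the tray fully home with the fingertips, then push the oven's door fully shut, and only then press the round start button on the oven's roof fully down and let it come up again. Leave the jars, tools and other things where they are.

Things in the scene. Friction and masses are not known exactly. Their poses are not given: they have to be found in the camera images.
- oven: Slim grey curing oven, fixed; housing 190 (x) x 230 (y) x 80 (z) mm. Origin: centre of its underside, on the bench; x points from front to back, y to its left. Front face at x = -95; doorway in it y -45 to +95, z 14 to 64 mm; roof top z = 80. A fixed timer knob (26 mm across, 13 high) stands on the roof at x -22, y -83, 44 mm behind the start button
- tray_front (a point): Middle of the upper edge of the tray's aluminium front plate, on its outer face; axes as the oven's. The plate is 132 mm wide (y) and spans z 20 to 58 mm above the bench; the tray's other rims are lower (z 34). With the tray home this point is at oven x -99, y +25, z +58 mm: the plate still stands 4 mm proud of the oven's front face
- tray (a joint): How far the tray is pulled out along the oven's -x, m: 0 = fully home at its stop, 0.11 = fully out. About 1 N of friction plus light damping; stays where it is left
- door_hinge (a point): Point on the door's upright hinge axis, at the left (+y) end of the oven's front: oven x -99, y +111, z +41 mm. Axes as the oven's; does not turn with the door
- door_edge (a point): Middle of the door's free upright edge on its outer face; turns with the door. 162 mm from the hinge along the door; the outer face lies 11 mm outside the hinge axis (shut: oven x -110, y -51 mm). Door: dark frame 8 mm thick with amber window, z 11 to 71 mm above the bench; an upright rod pull on the outer face, 150 mm from the hinge, stands 12 mm out
- door (a joint): Door angle, rad: 0 = shut, 1.57 = straight out of the front, limit 2.2. Opening, the free edge swings from the oven's right towards the robot, then to the left. Friction about 0.06 N m; stays where it is left. It strikes the tray if that is out
- start_top (a point): Centre of the top of the start button: steel, round, 22 mm across, in a black collar 38 mm across whose top is 92 mm above the bench. On the roof at the right front, oven x -66, y -83 mm; 102 mm above the bench when up
- start (a joint): How far the start button is pressed down, in m: 0 = up, 0.006 = fully down, where it needs 5 N; a spring brings it up again
- medal: Octagonal cast medal with wet resin on its face, 90 mm across, 8 thick, lying loose in the tray with about 15 mm of play each way. Origin: centre of its underside
- jar_resin: Bystander: resin jar, 43 mm across, 55 tall, standing on the bench to the right of the pulled-out tray. Origin: centre of its underside
- jar_white: Bystander: white jar, 38 mm across, 42 tall, standing on the oven's roof. Origin: centre of its underside
- brass_weight: Bystander: flat brass ring, 42 mm across, 10 high, lying on the oven's roof. Origin: centre of its underside
- scraper: Bystander: scraper, 20 x 118 x 15 mm, lying on the bench to the left of the oven. Origin: centre of its underside
- tweezers: Bystander: steel tweezers, 12 x 124 x 9 mm, lying on the bench to the right front. Origin: centre of its underside
- touch_brush: Bystander: thin brush, 10 x 159 x 10 mm, lying on the bench to the right front. Origin: centre of its underside
- syringe: Bystander: dispensing syringe, 33 x 154 x 20 mm, lying near the left edge of the bench. Origin: centre of its underside
- medal_next: Bystander: a second octagonal medal, 90 mm across, 8 thick, lying on the bench to the right of the oven. Origin: centre of its underside
Things that resemble listed ones, but are neither listed nor needed, are in the scene too. What is shaped like the medal but brown is not meant.

How it is judged:
By the outcome, as a careful person would: the job done as asked, in the order asked, and still so for the second after the job is handed in, with the robot touching nothing.
It also fails if it takes over 58 s, if anything falls off the work surface, if the arm or the gripper's body presses on something with over 40 N, if the wrist force passes 120 N, or if a joint passes its speed limit or range.

## Working session

There is one attempt and no reset: what is moved stays moved. The work goes in short steps, Python scripts to look and compute and a tool call to move; the robot and the scene stay as the last step left them, time stands still between calls to the robot, and variables do not carry over. Pictures are saved under pics/ and viewed, at most 10 in all, crops included, and the job is handed in when it is done.

Besides the shell and the picture viewer there is one more tool, called after "Emit:" as name(argument=value, ...), one argument or row to a line, values as JSON. move_arm: Moves the arm, as the interface text tells. Its arguments: {"type":"object","properties":{"rows":{"type":"array","items":{"type":"object","properties":{"translation":{"type":"array","items":{"type":"number"}},"rot":{"type":"array","items":{"type":"number"}},"hand":{"type":"number"}}}},"squeeze":{"type":"number"}},"required":["rows"]}

```bash
mkdir -p pics; ls; cat > h.py <<'E'
import numpy as np, cv2
from scipy.spatial.transform import Rotation as R
from station import arm
def cam(n):
    p=arm.camera_params(n); return p
def rot(o):
    o=np.array(o,float)
    if o.shape==(3,3): return o
    return R.from_euler('xyz',o).as_matrix() if o.size==3 else R.from_quat(o).as_matrix()
def w(n,pt):
    p=cam(n); return rot(p['orientation'])@np.array(pt)+np.array(p['position'])
def pix(n,d,u,v):
    p=cam(n); f=200/np.tan(np.radians(p['vfov']/2)); z=d[v,u]
    return w(n,[(u-p['cx'])/f*z,(v-p['cy'])/f*z,z])
E
python3 - <<'E'
from h import *
for n in ('scene','top'):
    im,d=arm.grab_frame(n); cv2.imwrite(f'pics/{n}0.png',im[:,:,::-1]); np.save(n+'0.npy',d)
    print(cam(n))
    for l in ('tray_front','door_hinge','door_edge','start_top','oven','medal','jar_resin','jar_white','brass_weight'):
        r=arm.pinpoint(l,n)
        print(l,[(round(x['p'],2),w(n,x['point']).round(3).tolist()) for x in r[:2]])
print(arm.get_state())
E
```

```text
pics
{'vfov': 48.10740371326183, 'cx': 322.4543265778453, 'cy': 199.12935187367117, 'position': array([0.07007641, 0.31293906, 0.9774984 ]), 'orientation': array([-2.6301772 ,  0.01214802, -1.97991604])}
tray_front [(0.94, [0.51, 0.138, 0.061])]
door_hinge [(0.71, [0.551, 0.251, 0.044])]
door_edge [(0.87, [0.394, 0.221, 0.045]), (0.54, [0.569, 0.167, 0.021])]
start_top []
oven [(0.94, [0.687, 0.197, 0.003]), (0.36, [0.513, 0.141, 0.061])]
medal [(0.96, [0.381, 0.052, 0.001]), (0.91, [0.315, 0.224, -0.003])]
jar_resin [(0.85, [0.591, 0.031, -0.001]), (0.65, [0.685, 0.195, 0.004])]
jar_white [(0.79, [0.707, 0.279, 0.082]), (0.25, [0.641, 0.342, 0.001])]
brass_weight [(0.66, [0.718, 0.204, 0.079]), (0.66, [0.665, 0.093, 0.101])]
{'vfov': 51.981215545467, 'cx': 326.38536456429864, 'cy': 203.3013665317105, 'position': array([0.44944026, 0.14801453, 0.96843114]), 'orientation': array([-3.05174658, -0.01714276, -1.55954315])}
tray_front [(0.84, [0.508, 0.138, 0.06]), (0.27, [0.714, 0.207, 0.08])]
door_hinge [(0.86, [0.546, 0.246, 0.048]), (0.34, [0.509, 0.138, 0.058])]
door_edge [(0.94, [0.
[... 291 characters left out ...]
ight [(0.37, [0.71, 0.278, 0.079])]
{'t': 1.0, 'q': array([-9.08906303e-01,  3.58611416e-01,  1.19147945e-02,  2.91047289e-06,
       -1.22410033e+00, -2.88090289e-01]), 'qd': array([ 0.00015454, -0.00015966, -0.00040465, -0.00144681,  0.00151657,
        0.00204855]), 'joint_efforts': array([ 2.67080968e-04, -5.82383573e+01,  2.93301058e+01,  7.00246096e+00,
        1.24436224e-02, -2.45245496e-05]), 'eef_pos': array([ 0.24645277, -0.62838474,  0.24056083]), 'ee_rot': array([-3.14159248e+00, -2.80255003e-06, -2.76779193e+00]), 'force': array([ 0.67664263, -0.49123688,  0.6522473 ]), 'moment': array([-0.00578031, -0.00184638, -0.00062339]), 'gripper_force': 0.0, 'width': 0.08759782804941012}
```

View pics/top0.png

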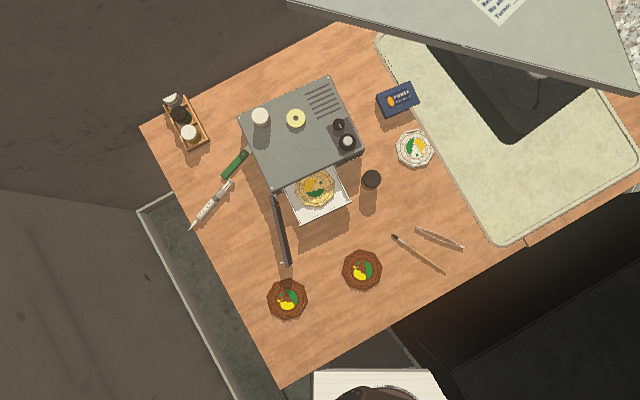

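View pics/scene0.png

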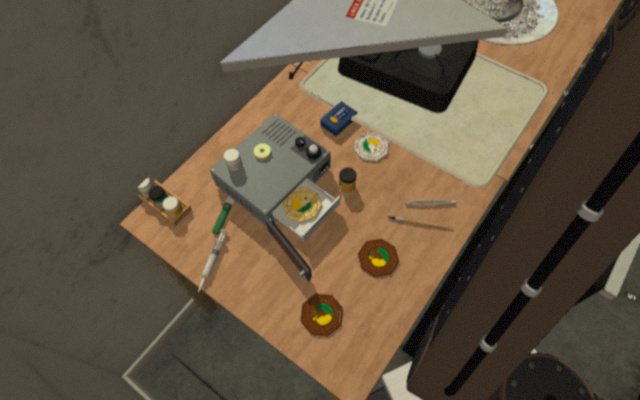

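The top view shows the oven at px (240–362, 75–190), with the tray pulled out below it and its plate near (322,212). The door stands straight out, with its free edge at (287,263). The start button is at (347,142), the knob is behind it at (339,125), and the resin jar is at (371,180). A cupboard overhangs at the upper right. Next I'll fit the oven's pose from the roof depth.

```bash
python3 - <<'E'
from h import *
from scipy.optimize import least_squares
V,U=np.mgrid[:400,:640]
for n in ('top','scene'):
    d=np.load(n+'0.npy'); p=cam(n); f=200/np.tan(np.radians(p['vfov']/2))
    P=np.stack([(U-p['cx'])/f*d,(V-p['cy'])/f*d,d],-1)@rot(p['orientation']).T+p['position']
    P[d==0]=np.nan
    X,Y,Z=P[...,0],P[...,1],P[...,2]
    m=(abs(Z-.08)<.006)&(X>.5)&(X<.85)&(Y>0)&(Y<.4)
    m=cv2.morphologyEx(m.astype(np.uint8),cv2.MORPH_CLOSE,np.ones((15,15)))
    k,l,s,c=cv2.connectedComponentsWithStats(m); i=1+np.argmax(s[1:,4])
    mm=(l==i)
    pts=np.stack([X[mm&(abs(Z-.08)<.02)],Y[mm&(abs(Z-.08)<.02)]],-1)
    print(n,'roof',cv2.minAreaRect((pts*1000).astype(np.float32)))
    # oven frame guess -> plate top, door top
    for nm,zl,zh,xr in (('z50-66',.05,.062,(.42,.62)),('z64-76',.065,.076,(.36,.56)),('z>93',.093,.108,(.6,.75))):
        q=(Z>zl)&(Z<zh)&(X>xr[0])&(X<xr[1])&(Y>0)&(Y<.3)
        k,l,s,c=cv2.connectedComponentsWithStats(q.astype(np.uint8))
        for j in range(1,k):
            if s[j,4]>15: 
                g=np.stack([X[l==j],Y[l==j]],-1)*1000; r=cv2.minAreaRect(g.astype(np.float32)); print(nm,s[j,4],g.mean(0).round(1),np.round(r[0],1),np.round(r[1],1),round(r[2],1),np.nanmedian(Z[l==j]).round(3))
    hi=(Z>.2)&(X>.3)&(X<1.3)&(Y>-.9)
    g=P[hi]
    print('high',g.min(0),g.max(0), 'nearest to button',np.min(np.hypot(g[:,0]-.665,g[:,1]-.092)), g[np.argsort(np.hypot(g[:,0]-.665,g[:,1]-.092))[:3]])
    for Zb in (.2,.3,.4,.5,.6):
        e=g[(g[:,2]>Zb)&(g[:,2]<Zb+.1)]
        if len(e): print(Zb,len(e),e.min(0).round(2),e.max(0).round(2))
E
```

```text
top roof ((687.2254638671875, 193.53692626953125), (191.11024475097656, 230.15280151367188), 25.987483978271484)
z50-66 264 [589.2  32. ] [589.4  32.1] [39.2 39. ] 0.3 0.055
z50-66 148 [510.3 135.8] [511.1 134.1] [  5.7 129.8] 25.8 0.057
z64-76 426 [467.7 233.8] [470.  234.4] [161.7  13.3] 14.2 0.07
z>93 34 [696.1 272.7] [697.7 273.1] [12.4 34.3] 17.8 0.102
z>93 54 [701.9 109.3] [703.1 109.6] [24.2 19.7] 2.3 0.094
z>93 102 [663.4  90.3] [666.   90.6] [24.7 30.5] 0.1 0.101
high [ 0.30000088 -0.45629183  0.2000021 ] [0.91696437 0.7486828  0.47265929] nearest to button 0.29642638258114823 [[0.9156204  0.25029723 0.20438046]
 [0.91469886 0.25400224 0.20575212]
 [0.9109312  0.26029024 0.20160185]]
0.2 13106 [ 0.3  -0.46  0.2 ] [0.92 0.75 0.3 ]
0.3 15052 [ 0.3  -0.38  0.3 ] [0.85 0.68 0.4 ]
0.4 2548 [0.71 0.47 0.4 ] [0.79 0.6  0.47]
scene roof ((675.533203125, 193.45631408691406), (214.86351013183594, 235.75360107421875), 25.917081832885742)
z50-66 207 [587.4  34.3] [588.5  33.8] [40.6 40.9] 52.6 0.054
z50-66 169 [507.7 140.3] [509.4 137.2] [  6.5 132.9] 25.7 0.056
z50-66 64 [573.9 264.1] [582.8 268.9] [85.6 18.4] 36.8 0.057
z64-76 21 [556.1 251.1] [556.  249.8] [ 6.5 22.3] 1.5 0.071
z64-76 400 [463.7 235.4] [468.5 236.1] [160.2  14. ] 14.5 0.07
z>93 26 [701.4 112.3] [703.  112.6] [19.6 20.7] 68.5 0.094
z>93 76 [661.4  91.8] [661.9  90.2] [24.2 20.7] 67.2 0.101
z>93 57 [695.  280.7] [698.5 281.2] [37.9 16.7] 75.3 0.101
high [ 0.30027548 -0.39850823  0.20002629] [1.06461155 0.76337864 0.56706551] nearest to button 0.2952972043832551 [[0.91870669 0.24310709 0.2647964 ]
 [0.92410303 0.23384236 0.20551229]
 [0.92474806 0.23266647 0.24137508]]
0.2 12460 [ 0.3 -0.4  0.2] [1.06 0.76 0.3 ]
0.3 11600 [ 0.3  -0.15  0.3 ] [0.98 0.68 0.4 ]
0.4 9004 [0.7  0.28 0.4 ] [0.9  0.62 0.5 ]
0.5 2449 [0.74 0.42 0.5 ] [0.82 0.56 0.57]
```

```bash
python3 - <<'E'
from h import *
V,U=np.mgrid[:400,:640]
for n in ('top','scene'):
    d=np.load(n+'0.npy'); p=cam(n); f=200/np.tan(np.radians(p['vfov']/2))
    P=np.stack([(U-p['cx'])/f*d,(V-p['cy'])/f*d,d],-1)@rot(p['orientation']).T+p['position']
    g=P[(d>0)&(P[...,2]>.15)]
    H,_,_=np.histogram2d(g[:,0],g[:,1],bins=[np.arange(-.2,1.3,.1),np.arange(-1,1,.1)],weights=g[:,2]);C,_,_=np.histogram2d(g[:,0],g[:,1],bins=[np.arange(-.2,1.3,.1),np.arange(-1,1,.1)])
    print(n);print('x\\y',np.arange(-10,9))
    for i,r in enumerate(np.where(C>3,100*H/np.maximum(C,1),0).astype(int)): print(i-2,r)
c=np.array([.6865,.1945]);a=np.radians(25.95);A=np.array([[np.cos(a),-np.sin(a)],[np.sin(a),np.cos(a)]])
o=lambda x,y:(c+A@[x,y]).round(4)
inv=lambda x,y:((np.array([x,y])-c)@A).round(4)
print('plate',inv(.511,.1356),inv(.5085,.138),'start exp',o(-.066,-.083),'knob',o(-.022,-.083),'hinge',o(-.099,.111))
print('edge',inv(.391,.221),'jar',inv(.589,.033))
T=A@np.array([[1,0],[0,1]]);print('yaw tool',-np.pi+a)
for k,v in dict(tray0=o(-.26,.025),tray1=o(-.109,.025)).items(): print(k,v)
E
```

```text
top
x\y [-10  -9  -8  -7  -6  -5  -4  -3  -2  -1   0   1   2   3   4   5   6   7
   8]
-2 [0 0 0 0 0 0 0 0 0 0 0 0 0 0 0 0 0 0 0]
-1 [0 0 0 0 0 0 0 0 0 0 0 0 0 0 0 0 0 0 0]
0 [0 0 0 0 0 0 0 0 0 0 0 0 0 0 0 0 0 0 0]
1 [ 0  0  0  0  0  0  0  0 17 21 21 16  0  0  0  0 20  0  0]
2 [ 0  0  0  0  0  0 33 33 32 28 30  0  0  0  0  0 20 18  0]
3 [ 0  0  0  0  0  0 33 29 27  0  0  0  0  0  0  0  0 16  0]
4 [ 0  0  0  0  0 19 25  0  0  0  0  0  0  0  0  0  0  0  0]
5 [ 0  0  0  0  0 15  0  0  0  0  0  0  0  0  0  0  0  0  0]
6 [ 0  0  0  0  0  0  0  0  0  0  0  0  0  0  0  0 24 19  0]
7 [ 0  0  0  0  0 18 18 18  0  0  0  0  0  0 30 33 28  0  0]
8 [ 0  0  0  0  0 19 19 19 19 18 18 18 19 23 27  0  0  0  0]
9 [ 0  0  0  0  0 19 19 19 19 19 19 18 18  0  0  0  0  0  0]
10 [0 0 0 0 0 0 0 0 0 0 0 0 0 0 0 0 0 0 0]
11 [0 0 0 0 0 0 0 0 0 0 0 0 0 0 0 0 0 0 0]
scene
x\y [-10  -9  -8  -7  -6  -5  -4  -3  -2  -1   0   1   2   3   4   5   6   7
   8]
-2 [0 0 0 0 0 0 0 0 0 0 0 0 0 0 0 0 0 0 0]
-1 [ 0  0  0  0  0  0  0  0  0 27  0  0  0  0  0  0  0  0  0]
0 [ 0  0  0  0  0  0  0  0 33 27 36 27  0  0  0  0  0  0
[... 167 characters left out ...]
0  0  0  0  0 18  0]
4 [ 0  0  0  0  0 16 18  0  0  0  0  0  0  0  0  0  0 15  0]
5 [0 0 0 0 0 0 0 0 0 0 0 0 0 0 0 0 0 0 0]
6 [ 0  0  0  0  0  0  0  0  0  0  0  0  0  0  0  0 25 19  0]
7 [ 0  0  0  0  0 18 18 18  0  0  0  0  0  0 38 36 29  0  0]
8 [ 0  0  0  0  0 19 19 19 18 18 18 18 29 32 36  0  0  0  0]
9 [ 0  0  0  0  0  0 19 19 19 19 19 23 27  0  0  0  0  0  0]
10 [ 0  0  0  0  0  0  0  0 19 19 21 23  0  0  0  0  0  0  0]
11 [0 0 0 0 0 0 0 0 0 0 0 0 0 0 0 0 0 0 0]
plate [-0.1836  0.0238] [-0.1848  0.0271] start exp [0.6635 0.091 ] knob [0.703  0.1102] hinge [0.5489 0.251 ]
edge [-0.2541  0.1531] jar [-0.1583 -0.1026]
yaw tool -2.688679712697265
tray0 [0.4418 0.1032]
tray1 [0.5776 0.1693]
```

```bash
python3 - <<'E'
from h import *
d=np.load('top0.npy')
for u,v in [(380,385),(350,390),(420,350),(460,320),(480,350),(520,300),(560,260),(600,230),(600,300),(620,350),(520,370),(450,375),(430,50),(300,-0+5)]: print('top',u,v,pix('top',d,u,v).round(3))
d=np.load('scene0.npy')
for u,v in [(500,280),(520,310),(560,200),(600,100),(600,200),(480,350),(440,300),(560,350),(620,270),(480,180),(545,130),(420,60),(260,45)]: print('scene',u,v,pix('scene',d,u,v).round(3))
print(arm.get_state()['t'])
E
```

```text
top 380 385 [ 0.121  0.005 -0.002]
top 350 390 [0.164 0.086 0.154]
top 420 350 [ 0.213 -0.075  0.05 ]
top 460 320 [ 0.299 -0.126  0.162]
top 480 350 [ 0.284 -0.102  0.321]
top 520 300 [ 0.347 -0.211  0.231]
top 560 260 [ 0.416 -0.329  0.157]
top 600 230 [ 0.477 -0.435  0.125]
top 600 300 [ 0.363 -0.283  0.336]
top 620 350 [ 0.288 -0.312  0.334]
top 520 370 [ 0.258 -0.157  0.335]
top 450 375 [ 0.244 -0.057  0.316]
top 430 50 [ 0.901 -0.108  0.039]
top 300 5 [0.917 0.193 0.187]
scene 500 280 [0.147 0.066 0.486]
scene 520 310 [0.11  0.062 0.478]
scene 560 200 [0.172 0.028 0.604]
scene 600 100 [0.21  0.009 0.695]
scene 600 200 [0.151 0.018 0.632]
scene 480 350 [0.095 0.094 0.391]
scene 440 300 [ 0.249 -0.053 -0.064]
scene 560 350 [ 0.027 -0.593 -0.733]
scene 620 270 [ 0.112 -0.182  0.335]
scene 480 180 [ 0.459 -0.272  0.02 ]
scene 545 130 [ 0.476 -0.432  0.118]
scene 420 60 [ 0.816 -0.287  0.1  ]
scene 260 45 [0.947 0.113 0.192]
1.0
```

```bash
python3 - <<'E'
from h import *
a=cv2.imread('pics/scene0.png')[:,360:];b=cv2.imread('pics/top0.png')[180:,270:]
f=lambda i,s:np.clip((cv2.resize(i,None,fx=s,fy=s)/255.)**.5*255,0,255).astype(np.uint8)
A=f(a,1.3);B=f(b,1.15)
c=np.zeros((520,364+B.shape[1],3),np.uint8);c[:,:364]=A[:520];c[:B.shape[0],364:]=B
print(c.shape);cv2.imwrite('pics/c1.png',c)
E
```

```text
(520, 789, 3)
```

View pics/c1.png

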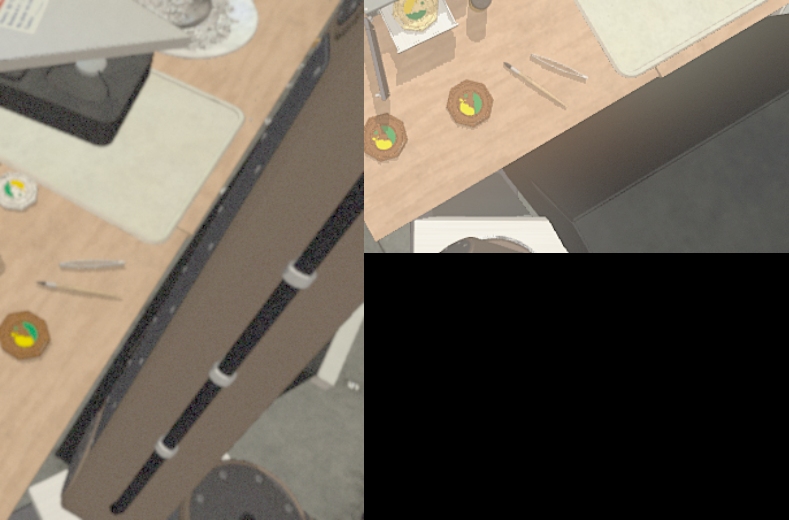

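The brown panel is the robot's own upper arm with its hose. The top view also shows a dark, flat-topped body at about z 0.335, to the right of the base. I'll check it with the wrist camera before swinging the arm.

```bash
cat >> h.py <<'E'
def wrist(name=None):
    s=arm.get_state(); im,d=arm.grab_frame('wrist'); p=cam('wrist'); f=200/np.tan(np.radians(p['vfov']/2))
    V,U=np.mgrid[:400,:640]; x=U-p['cx'];y=V-p['cy'];r=np.hypot(x,y)+1e-9;t=r/f
    k=np.tan(np.minimum(t,1.5))/r
    P=np.stack([x*k*d,y*k*d,d],-1); T=np.array(p['tool_from_camera'])
    P=P@T[:3,:3].T+T[:3,3]; W=P@rot(s['ee_rot']).T+s['eef_pos']
    if name: cv2.imwrite(f'pics/{name}.png',im[:,:,::-1])
    return im,d,W
E
python3 - <<'E'
from h import *
im,d,W=wrist('w0')
for v in range(20,400,60): print(v,[tuple(W[v,u].round(2).tolist()) if d[v,u]>0 else None for u in range(40,640,80)])
E
```

```text
20 [(0.16, -1.09, 0.06), (0.12, -1.19, -0.26), (0.02, -1.2, -0.74), (-0.06, -0.9, -0.74), (-0.17, -0.64, -0.74), (-0.31, -0.36, -0.74), (-0.51, -0.04, -0.74), (-0.63, 0.19, -0.49)]
80 [(0.25, -1.04, 0.07), (0.22, -0.89, 0.07), (0.22, -1.0, -0.47), (0.15, -0.82, -0.74), (0.04, -0.55, -0.74), (-0.09, -0.28, -0.74), (-0.27, 0.05, -0.74), (-0.42, 0.31, -0.53)]
140 [(0.33, -1.02, 0.07), (0.29, -0.87, 0.06), (0.35, -0.89, -0.32), (0.34, -0.74, -0.64), (0.25, -0.47, -0.74), (0.12, -0.18, -0.74), (0.03, -0.12, -0.35), (-0.02, -0.12, -0.07)]
200 [(0.43, -1.02, 0.06), (0.36, -0.85, 0.07), (0.33, -0.76, 0.03), (0.4, -0.66, -0.26), (0.31, -0.53, -0.15), (0.24, -0.41, -0.09), (0.18, -0.3, -0.03), (0.11, -0.18, 0.04)]
260 [(0.54, -1.02, 0.07), None, (0.26, -0.69, 0.26), (0.38, -0.63, 0.02), (0.32, -0.55, 0.07), (0.22, -0.58, 0.26), (0.19, -0.58, 0.31), (0.19, -0.29, 0.16)]
320 [(0.25, -0.72, 0.33), (0.26, -0.7, 0.32), (0.26, -0.67, 0.29), (0.38, -0.62, 0.14), (0.34, -0.55, 0.16), (0.23, -0.59, 0.3), (0.2, -0.58, 0.32), (0.19, -0.56, 0.34)]
380 [(0.69, -0.95, 0.19), (0.26, -0.69, 0.33), (0.24, -0.66, 0.34), (0.23, -0.65, 0.34), (0.22, -0.63, 0.34), (0.24, -0.58, 0.31), (0.22, -0.57, 0.33), (0.25, -0.4, 0.3)]
```

View pics/w0.png

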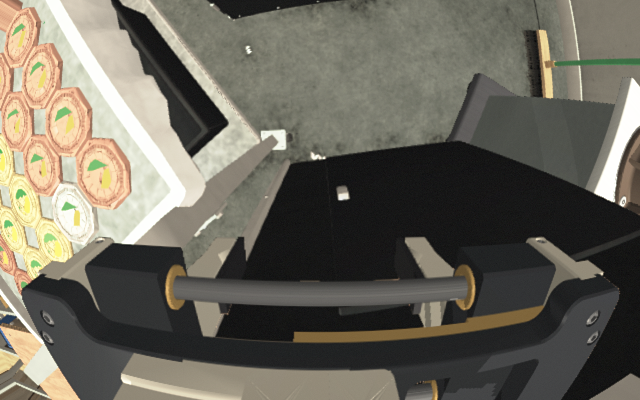

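The wrist view shows a tall black box between the tool and the bench, spanning px (250–640, 150–330), with its top at z≈0.335. I'll go up first, then across above it.

Emit:
move_arm(
  rows=[
    {"translation":[0,0,-4],"rot":[0,0,0],"hand":1},
    {"translation":[0,0,-8],"rot":[0,0,0],"hand":1},
    {"translation":[0,0,-12],"rot":[0,0,0],"hand":1},
    {"translation":[0,0,-16],"rot":[0,0,0],"hand":1},
    {"translation":[0,0,-20],"rot":[0,0,0],"hand":1},
    {"translation":[0,0,-22],"rot":[0,0,-4.5],"hand":1},
    {"translation":[0,0,-22],"rot":[0,0,-4.5],"hand":1},
  ],
  squeeze=10,
)

```text
t: 1.63
eef_pos: [0.2463, -0.6294, 0.4672]
ee_rot: [-3.132, -0.0, -2.685]
force: [0.2, -0.4, 0.4]
width: 0.0465
gripper_force: 0.0
```

```bash
cat >> h.py <<'E'
C=np.array([.6865,.1945]);a=np.radians(25.95);A=np.array([[np.cos(a),-np.sin(a)],[np.sin(a),np.cos(a)]])
def o(x,y,z): return np.r_[C+A@[x,y],z]
def inv(p): return np.r_[(np.array(p[:2])-C)@A,p[2]]
def to(*pts):
    s=arm.get_state();M=rot(s['ee_rot']);print('t',s['t'],'pos',s['eef_pos'].round(4),'oven',inv(s['eef_pos']).round(4),'rot',np.degrees(s['ee_rot']).round(2),'F',s['force'].round(1),'w',round(s['width'],4))
    for p in pts: print((M.T@(np.array(p)-s['eef_pos'])*100).round(2))
E
python3 - <<'E'
from h import *
to([.44,.10,.45],[.42,.10,.45])
E
```

```text
t 1.6333 pos [ 0.2463 -0.6294  0.4672] oven [-0.7563 -0.5482  0.4672] rot [-179.46   -0.   -153.84] F [ 0.2 -0.4  0.4] w 0.0465
[-49.54  56.95   1.18]
[-47.74  57.83   1.18]
```

Emit:
move_arm(
  rows=[
    {"translation":[-21,25,0],"rot":[0,0,0],"hand":1},
    {"translation":[-21,25,0],"rot":[0,0,0],"hand":1},
    {"translation":[-21,25,0],"rot":[0,0,0],"hand":1},
    {"translation":[-21,25,0],"rot":[0,0,0],"hand":1},
    {"translation":[-21,25,0],"rot":[0,0,0],"hand":1},
    {"translation":[-21,25,0],"rot":[0,0,0],"hand":1},
    {"translation":[-21,25,0],"rot":[0,0,0],"hand":1},
    {"translation":[-21,25,0],"rot":[0,0,0],"hand":1},
  ],
)

```text
t: 2.3
eef_pos: [0.3257, -0.3095, 0.4606]
ee_rot: [-3.141, 0.001, -2.689]
force: [0.2, 0.7, 1.4]
width: 0.0006
gripper_force: 0.0
```

```bash
python3 - <<'E'
from h import *
to([.44,.10,.45],[.42,.10,.45])
E
```

```text
t 2.3 pos [ 0.3257 -0.3095  0.4606] oven [-0.5449 -0.2953  0.4606] rot [-1.7998e+02  5.0000e-02 -1.5409e+02] F [0.2 0.7 1.4] w 0.0006
[-28.17  31.84   1.07]
[-26.37  32.71   1.07]
```

Emit:
move_arm(
  rows=[
    {"translation":[-28,32,0],"rot":[0,0,0],"hand":1},
    {"translation":[-28,32,0],"rot":[0,0,0],"hand":1},
    {"translation":[-28,32,0],"rot":[0,0,0],"hand":1},
    {"translation":[-28,32,0],"rot":[0,0,0],"hand":1},
    {"translation":[-28,32,0],"rot":[0,0,0],"hand":1},
    {"translation":[-28,32,0],"rot":[0,0,0],"hand":1},
    {"translation":[-28,32,0],"rot":[0,0,0],"hand":1},
    {"translation":[-28,32,0],"rot":[0,0,0],"hand":1},
  ],
)

```text
t: 2.97
eef_pos: [0.4134, 0.0119, 0.4609]
ee_rot: [3.141, 0.002, -2.689]
force: [1.2, -1.3, -0.2]
width: 0.0006
gripper_force: 0.0
```

Emit:
move_arm(
  rows=[
    {"translation":[-1,1,1],"rot":[0,0,0],"hand":1},
    {"translation":[-1,1,2],"rot":[0,0,0],"hand":1},
    {"translation":[-1,1,2],"rot":[0,0,0],"hand":1},
  ],
)

```text
t: 3.22
eef_pos: [0.4178, 0.024, 0.4383]
ee_rot: [3.141, -0.004, -2.687]
force: [-0.1, 0.8, -1.5]
width: 0.0002
gripper_force: 0.0
```

```bash
python3 - <<'E'
from h import *
to(o(-.235,.025,.2),o(-.235,.025,.056))
im,d,W=wrist()
for n in ('top','wrist'):
    if n=='top': arm.grab_frame('top')
    for l in ('tray_front','door_edge','start_top','door_hinge'):
        for x in arm.pinpoint(l,n)[:2]:
            if n=='wrist':
                s=arm.get_state();T=np.array(cam('wrist')['tool_from_camera']);q=rot(s['ee_rot'])@(T[:3,:3]@np.array(x['point'])+T[:3,3])+s['eef_pos']
            else: q=w('top',x['point'])
            print(n,l,round(x['p'],2),q.round(3),'oven',inv(q).round(3))
E
```

```text
t 3.2167 pos [0.4178 0.024  0.4383] oven [-0.3162 -0.0357  0.4383] rot [ 179.96   -0.2  -153.95] F [-0.1  0.8 -1.5] w 0.0002
[-8.22  6.04 23.8 ]
[-8.27  6.03 38.2 ]
top tray_front 0.85 [0.507 0.138 0.062] oven [-0.186  0.027  0.062]
top door_edge 0.68 [ 0.593  0.034 -0.003] oven [-0.155 -0.104 -0.003]
top door_edge 0.67 [0.391 0.218 0.043] oven [-0.256  0.151  0.043]
top start_top 0.53 [0.664 0.092 0.102] oven [-0.065 -0.083  0.102]
top door_hinge 0.81 [0.547 0.247 0.048] oven [-0.103  0.109  0.048]
wrist tray_front 0.56 [0.513 0.133 0.065] oven [-0.182  0.021  0.065]
wrist door_edge 0.68 [0.396 0.224 0.044] oven [-0.249  0.154  0.044]
wrist door_edge 0.3 [ 0.463 -0.136  0.003] oven [-0.345 -0.199  0.003]
wrist door_hinge 0.78 [0.553 0.249 0.044] oven [-0.096  0.108  0.044]
```

Emit:
move_arm(
  rows=[
    {"translation":[-3,2,2],"rot":[0,0,0],"hand":1},
    {"translation":[-5.5,4,5],"rot":[0,0,0],"hand":1},
    {"translation":[-8.2,6.2,8],"rot":[0,0,0],"hand":1},
    {"translation":[-8.2,6.2,12],"rot":[0,0,0],"hand":1},
    {"translation":[-8.2,6.2,16],"rot":[0,0,0],"hand":1},
    {"translation":[-8.2,6.2,20],"rot":[0,0,0],"hand":1},
    {"translation":[-8.2,6.2,24],"rot":[0,0,0],"hand":1},
    {"translation":[-8.2,6.2,27],"rot":[0,0,0],"hand":1},
  ],
)

```text
t: 4.38
eef_pos: [0.4639, 0.1141, 0.1676]
ee_rot: [3.142, -0.002, -2.69]
force: [0.3, 0.4, -0.6]
width: 0.0005
gripper_force: 0.0
```

Emit:
move_arm(
  rows=[
    {"translation":[0,0,0],"rot":[0,0,0],"hand":1},
    {"translation":[0,0,0],"rot":[0,0,0],"hand":1},
    {"translation":[0,0,0],"rot":[0,0,0],"hand":1},
  ],
)

```text
t: 4.63
eef_pos: [0.4665, 0.1153, 0.1726]
ee_rot: [-3.141, 0.002, -2.689]
force: [0.7, 0.5, 0.8]
width: 0.0005
gripper_force: 0.0
```

```bash
python3 - <<'E'
from h import *
to(o(-.235,.027,.06),o(-.195,.027,.06),o(-.1085,.027,.06))
E
```

```text
t 4.6333 pos [0.4665 0.1153 0.1726] oven [-0.2325  0.0251  0.1726] rot [-1.7998e+02  1.3000e-01 -1.5406e+02] F [0.7 0.5 0.8] w 0.0005
[ 0.28  0.2  11.26]
[-3.72  0.2  11.26]
[-12.37   0.2   11.28]
```

Emit:
move_arm(
  rows=[
    {"translation":[0.2,0.2,4],"rot":[0,0,0],"hand":1},
    {"translation":[0.2,0.2,7.5],"rot":[0,0,0],"hand":1},
    {"translation":[0.2,0.2,10],"rot":[0,0,0],"hand":1},
    {"translation":[0.2,0.2,11.2],"rot":[0,0,0],"hand":1},
    {"translation":[0.2,0.2,11.2],"rot":[0,0,0],"hand":1},
    {"translation":[-1.5,0.2,11.2],"rot":[0,0,0],"hand":1},
    {"translation":[-3,0.2,11.2],"rot":[0,0,0],"hand":1},
    {"translation":[-3,0.2,11.2],"rot":[0,0,0],"hand":1},
  ],
)

```text
t: 5.3
eef_pos: [0.4959, 0.1324, 0.0619]
ee_rot: [3.141, 0.007, -2.688]
force: [-0.3, 0.5, 0.2]
width: 0.0003
gripper_force: 0.0
```

```bash
python3 - <<'E'
from h import *
to(o(-.195,.027,.06),o(-.1085,.027,.06))
E
```

```text
t 5.3 pos [0.4959 0.1324 0.0619] oven [-0.1985  0.0276  0.0619] rot [ 179.99    0.4  -154.01] F [-0.3  0.5  0.2] w 0.0003
[-0.35 -0.06  0.19]
[-9.   -0.07  0.25]
```

Emit:
move_arm(
  rows=[
    {"translation":[-0.6,0,0.2],"rot":[0,0,0],"hand":1},
    {"translation":[-1.5,0,0.2],"rot":[0,0,0],"hand":1},
    {"translation":[-2.4,0,0.2],"rot":[0,0,0],"hand":1},
    {"translation":[-3.4,0,0.2],"rot":[0,0,0],"hand":1},
    {"translation":[-4.4,0,0.2],"rot":[0,0,0],"hand":1},
    {"translation":[-5.4,0,0.2],"rot":[0,0,0],"hand":1},
    {"translation":[-6.4,0,0.2],"rot":[0,0,0],"hand":1},
    {"translation":[-7.2,0,0.2],"rot":[0,0,0],"hand":1},
  ],
)

```text
t: 5.97
eef_pos: [0.5572, 0.1617, 0.0564]
ee_rot: [-3.141, -0.0, -2.689]
force: [-2.1, -1.4, 1.1]
width: 0.0006
gripper_force: 0.9
```

Emit:
move_arm(
  rows=[
    {"translation":[-0.3,0,0],"rot":[0,0,0],"hand":1},
    {"translation":[-0.6,0,0],"rot":[0,0,0],"hand":1},
    {"translation":[-0.9,0,0],"rot":[0,0,0],"hand":1},
    {"translation":[-1.2,0,0],"rot":[0,0,0],"hand":1},
    {"translation":[-1.2,0,0],"rot":[0,0,0],"hand":1},
  ],
)

```text
t: 6.38
eef_pos: [0.5671, 0.1666, 0.0565]
ee_rot: [-3.142, 0.0, -2.689]
force: [0.8, -0.3, -0.1]
width: 0.0006
gripper_force: 0.0
```

```bash
python3 - <<'E'
from h import *
to(o(-.1085,.027,.06))
E
```

```text
t 6.3833 pos [0.5671 0.1666 0.0565] oven [-0.1195  0.0271  0.0565] rot [-1.8000e+02  1.0000e-02 -1.5408e+02] F [ 0.8 -0.3 -0.1] w 0.0006
[-1.1  -0.01 -0.35]
```

Emit:
move_arm(
  rows=[
    {"translation":[-0.3,0,-0.2],"rot":[0,0,0],"hand":1},
    {"translation":[-0.5,0,-0.2],"rot":[0,0,0],"hand":1},
    {"translation":[-0.7,0,-0.2],"rot":[0,0,0],"hand":1},
    {"translation":[-0.9,0,-0.2],"rot":[0,0,0],"hand":1},
    {"translation":[-1.0,0,-0.2],"rot":[0,0,0],"hand":1},
    {"translation":[-1.1,0,-0.2],"rot":[0,0,0],"hand":1},
  ],
)

```text
t: 6.88
eef_pos: [0.5758, 0.1707, 0.0585]
ee_rot: [-3.142, -0.002, -2.69]
force: [-6.6, -2.3, 5.5]
width: 0.0006
gripper_force: 3.9
```

Emit:
move_arm(
  rows=[
    {"translation":[-0.1,0,0],"rot":[0,0,0],"hand":1},
    {"translation":[-0.2,0,0],"rot":[0,0,0],"hand":1},
    {"translation":[-0.2,0,0],"rot":[0,0,0],"hand":1},
  ],
)

```text
t: 7.13
eef_pos: [0.5759, 0.1707, 0.0583]
ee_rot: [-3.141, -0.005, -2.69]
force: [-10.5, -3.0, 8.6]
width: 0.0003
gripper_force: 5.5
```

```bash
python3 - <<'E'
from h import *
to(o(-.1085,.027,.06))
E
```

```text
t 7.1333 pos [0.5759 0.1707 0.0583] oven [-0.1099  0.027   0.0583] rot [-179.99   -0.31 -154.12] F [-10.5  -3.    8.6] w 0.0003
[-0.14  0.   -0.17]
```

Emit:
move_arm(
  rows=[
    {"translation":[1.5,0,0],"rot":[0,0,0],"hand":1},
    {"translation":[4,0,-1],"rot":[0,0,0],"hand":1},
    {"translation":[6,0,-4],"rot":[0,0,0],"hand":1},
    {"translation":[8,0,-8],"rot":[0,0,0],"hand":1},
    {"translation":[9,0,-12],"rot":[0,0,0],"hand":1},
    {"translation":[9,0,-13],"rot":[0,0,0],"hand":1},
    {"translation":[9,0,-13],"rot":[0,0,0],"hand":1},
  ],
)

```text
t: 7.72
eef_pos: [0.4997, 0.134, 0.1938]
ee_rot: [3.141, 0.01, -2.688]
force: [0.4, 0.2, -0.5]
width: 0.0006
gripper_force: 0.0
```

```bash
python3 - <<'E'
from h import *
im,d=arm.grab_frame('scene');cv2.imwrite('pics/s1.png',im[:,:,::-1])
im,d=arm.grab_frame('top')
for n in('scene','top'):
  for l in('tray_front','door_edge'):
    for x in arm.pinpoint(l,n)[:1]: print(n,l,round(x['p'],2),inv(w(n,x['point'])).round(3))
to(o(-.205,.20,.19),o(-.205,.20,.054))
h=np.array([-.099,.111])
pos=[]
for th in (100,90,80,70,60,50,40,30,20,10,0):
    t=np.radians(th);u=np.array([-np.sin(t),-np.cos(t)]);n=np.array([-np.cos(t),np.sin(t)])
    pos.append(h+.105*u+n*(.011+.0095*abs(np.cos(t))+.021*abs(np.sin(t))))
    print(th,pos[-1].round(4),'tool from start cm',(-100*(pos[-1]-[-.205,.20])[0]).round(1),(100*(pos[-1]-[-.205,.20])[1]).round(1))
E
```

```text
scene tray_front 0.54 [-0.095  0.027  0.061]
scene door_edge 0.84 [-0.254  0.152  0.043]
top tray_front 0.42 [-0.36  -0.133  0.001]
t 8.0167 pos [0.4972 0.1326 0.1873] oven [-0.1973  0.0271  0.1873] rot [-1.7998e+02 -1.2000e-01 -1.5409e+02] F [ 0.2 -0.  -0.2] w 0.0003
[ 0.79 17.28 -0.27]
[ 0.76 17.29 13.33]
100 [-0.1966  0.1621] tool from start cm -0.8 -3.8
90 [-0.204  0.143] tool from start cm -0.1 -5.7
80 [-0.2082  0.1256] tool from start cm 0.3 -7.4
70 [-0.2093  0.107 ] tool from start cm 0.4 -9.3
60 [-0.2069  0.0879] tool from start cm 0.2 -11.2
50 [-0.2008  0.0689] tool from start cm -0.4 -13.1
40 [-0.1908  0.051 ] tool from start cm -1.4 -14.9
30 [-0.1772  0.0349] tool from start cm -2.8 -16.5
20 [-0.1604  0.0216] tool from start cm -4.5 -17.8
10 [-0.1409  0.0118] tool from start cm -6.4 -18.8
0 [-0.1195  0.006 ] tool from start cm -8.5 -19.4
```

View pics/s1.png

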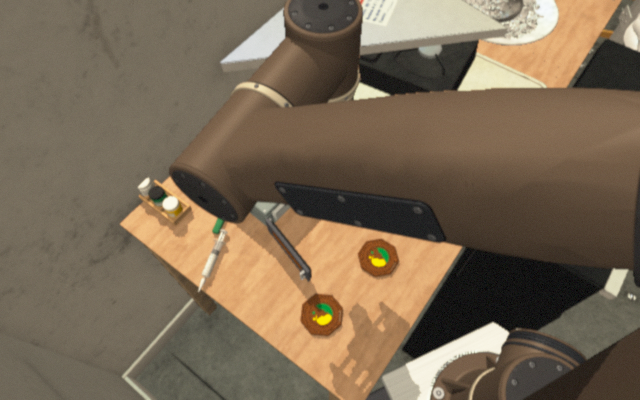

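The arm hides the oven in this view, but the door is still open, from (268,215) to (305,272). I'll check the tray with wrist depth.

```bash
python3 - <<'E'
from h import *
im,d,W=wrist('w1')
p=(W[...,:2]-C)@A;z=W[...,2]
m=(d>0)&(z>.03)&(z<.062)&(p[...,0]>-.22)&(p[...,0]<-.08)&(abs(p[...,1]-.025)<.06)
print(m.sum(), np.percentile(p[m][:,0],[1,10,50,90]) if m.any() else '')
m=(d>0)&(abs(z-.08)<.006)&(p[...,0]>-.13)&(p[...,0]<.0)&(abs(p[...,1]-.025)<.1)
print('roof front',m.sum(), np.percentile(p[m][:,0],[0,1,5]) if m.any() else '')
E
```

```text
0 
roof front 247 [-0.06927484 -0.06884501 -0.06796824]
```

View pics/w1.png

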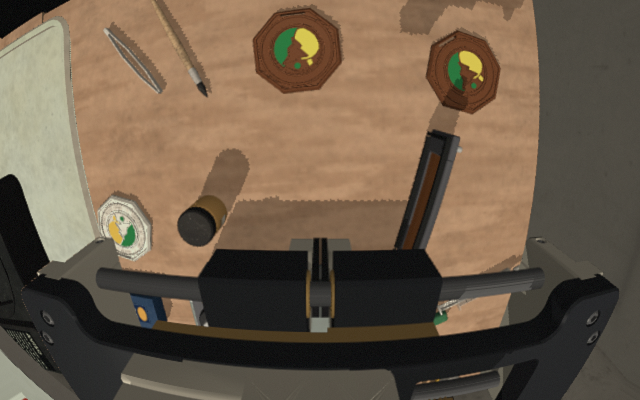

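Emit:
move_arm(
  rows=[
    {"translation":[0.3,4,0],"rot":[0,0,0],"hand":1},
    {"translation":[0.6,8,0],"rot":[0,0,0],"hand":1},
    {"translation":[0.8,12,0],"rot":[0,0,0],"hand":1},
    {"translation":[0.8,16,0],"rot":[0,0,0],"hand":1},
    {"translation":[0.8,17.3,0],"rot":[0,0,0],"hand":1},
    {"translation":[0.8,17.3,0],"rot":[0,0,0],"hand":1},
    {"translation":[0.8,17.3,2],"rot":[0,0,0],"hand":1},
    {"translation":[0.8,17.3,5],"rot":[0,0,0],"hand":1},
  ],
)

```text
t: 8.73
eef_pos: [0.4159, 0.2865, 0.1398]
ee_rot: [3.14, 0.004, -2.688]
force: [0.7, 0.5, -0.4]
width: 0.0006
gripper_force: 0.0
```

```bash
python3 - <<'E'
from h import *
to(o(-.205,.20,.054))
im,d=arm.grab_frame('top')
for l in('tray_front','door_edge'):
    for x in arm.pinpoint(l,'top')[:1]: print(l,round(x['p'],2),inv(w('top',x['point'])).round(3))
im,d=arm.grab_frame('scene')
for l in('tray_front','door_edge'):
    for x in arm.pinpoint(l,'scene')[:1]: print(l,round(x['p'],2),inv(w('scene',x['point'])).round(3))
E
```

```text
t 8.7333 pos [0.4159 0.2865 0.1398] oven [-0.2031  0.2011  0.1398] rot [ 179.9     0.24 -153.99] F [ 0.7  0.5 -0.4] w 0.0006
[ 0.23 -0.13  8.58]
tray_front 0.53 [-0.097  0.026  0.061]
door_edge 0.79 [-0.256  0.152  0.039]
tray_front 0.62 [-0.095  0.023  0.059]
```

The tray front reads at oven x ≈ -0.096, so the tray is home. Next I'll descend outside the door.

Emit:
move_arm(
  rows=[
    {"translation":[0,0,3],"rot":[0,0,0],"hand":1},
    {"translation":[0,0,6],"rot":[0,0,0],"hand":1},
    {"translation":[0,0,8],"rot":[0,0,0],"hand":1},
    {"translation":[0,0,8],"rot":[0,0,0],"hand":1},
    {"translation":[0,0,8],"rot":[0,0,0],"hand":1},
  ],
)

```text
t: 9.45
eef_pos: [0.4152, 0.2849, 0.0592]
ee_rot: [-3.141, -0.0, -2.689]
force: [-0.4, -0.2, -0.2]
width: 0.0006
gripper_force: 0.0
```

```bash
python3 - <<'E'
from h import *
to(*[o(x,y,.055) for x,y in ((-.1966,.1621),(-.204,.143),(-.2082,.1256),(-.2093,.107),(-.2069,.0879),(-.2008,.0689),(-.1908,.051),(-.1772,.0349))])
E
```

```text
t 9.45 pos [0.4152 0.2849 0.0592] oven [-0.2044  0.2     0.0592] rot [-1.7996e+02 -2.0000e-02 -1.5408e+02] F [-0.4 -0.2 -0.2] w 0.0006
[-0.78 -3.79  0.42]
[-0.04 -5.7   0.42]
[ 0.37 -7.44  0.43]
[ 0.48 -9.3   0.43]
[  0.24 -11.21   0.43]
[ -0.37 -13.11   0.43]
[ -1.37 -14.9    0.43]
[ -2.73 -16.51   0.43]
```

Emit:
move_arm(
  rows=[
    {"translation":[-0.4,-2,0.2],"rot":[0,0,0],"hand":1},
    {"translation":[-0.8,-3.8,0.4],"rot":[0,0,0],"hand":1},
    {"translation":[0,-5.7,0.4],"rot":[0,0,0],"hand":1},
    {"translation":[0.4,-7.4,0.4],"rot":[0,0,0],"hand":1},
    {"translation":[0.5,-9.3,0.4],"rot":[0,0,0],"hand":1},
    {"translation":[0.2,-11.2,0.4],"rot":[0,0,0],"hand":1},
    {"translation":[-0.4,-13.1,0.4],"rot":[0,0,0],"hand":1},
    {"translation":[-0.4,-13.1,0.4],"rot":[0,0,0],"hand":1},
  ],
)

```text
t: 10.12
eef_pos: [0.4786, 0.1683, 0.0573]
ee_rot: [3.141, 0.005, -2.69]
force: [0.2, 0.0, 0.2]
width: 0.0005
gripper_force: 0.0
```

```bash
python3 - <<'E'
from h import *
to(*[o(x,y,.055) for x,y in ((-.1908,.051),(-.1772,.0349),(-.1604,.0216),(-.1409,.0118),(-.1195,.006))])
im,d=arm.grab_frame('top')
for x in arm.pinpoint('door_edge','top')[:2]: print(round(x['p'],2),inv(w('top',x['point'])).round(3))
im,d=arm.grab_frame('scene')
for x in arm.pinpoint('door_edge','scene')[:2]: print(round(x['p'],2),inv(w('scene',x['point'])).round(3))
E
```

```text
t 10.1167 pos [0.4786 0.1683 0.0573] oven [-0.1984  0.0675  0.0573] rot [ 179.97    0.26 -154.14] F [0.2 0.  0.2] w 0.0005
[-0.76 -1.65  0.23]
[-2.13 -3.25  0.24]
[-3.81 -4.58  0.25]
[-5.76 -5.56  0.26]
[-7.9  -6.14  0.26]
0.32 [ 0.024  0.153 -0.001]
```

Emit:
move_arm(
  rows=[
    {"translation":[-0.8,-1.6,0.2],"rot":[0,0,0],"hand":1},
    {"translation":[-2.1,-3.2,0.2],"rot":[0,0,0],"hand":1},
    {"translation":[-3.8,-4.6,0.2],"rot":[0,0,0],"hand":1},
    {"translation":[-5.5,-5.5,0.2],"rot":[0,0,0],"hand":1},
    {"translation":[-6.5,-5.9,0.2],"rot":[0,0,0],"hand":1},
    {"translation":[-7.2,-6.1,0.2],"rot":[0,0,0],"hand":1},
    {"translation":[-7.2,-6.1,0.2],"rot":[0,0,0],"hand":1},
  ],
)

```text
t: 10.9
eef_pos: [0.5678, 0.1462, 0.0526]
ee_rot: [-3.141, 0.001, -2.689]
force: [0.5, 0.3, 0.2]
width: 0.0003
gripper_force: 0.0
```

```bash
python3 - <<'E'
from h import *
to(o(-.1195,.006,.055))
E
```

```text
t 10.9 pos [0.5678 0.1462 0.0526] oven [-0.1279  0.0085  0.0526] rot [-1.7999e+02  3.0000e-02 -1.5406e+02] F [0.5 0.3 0.2] w 0.0003
[-0.84 -0.25 -0.24]
```

Emit:
move_arm(
  rows=[
    {"translation":[-0.3,-0.2,-0.3],"rot":[0,0,0],"hand":1},
    {"translation":[-0.6,-0.2,-0.3],"rot":[0,0,0],"hand":1},
    {"translation":[-0.8,-0.2,-0.3],"rot":[0,0,0],"hand":1},
    {"translation":[-0.9,-0.2,-0.3],"rot":[0,0,0],"hand":1},
    {"translation":[-1.0,-0.2,-0.3],"rot":[0,0,0],"hand":1},
    {"translation":[-1.0,-0.2,-0.3],"rot":[0,0,0],"hand":1},
  ],
)

```text
t: 11.4
eef_pos: [0.5749, 0.1472, 0.0554]
ee_rot: [3.141, -0.003, -2.689]
force: [-6.5, -1.8, 4.7]
width: 0.0002
gripper_force: 3.3
```

```bash
python3 - <<'E'
from h import *
to(o(-.1195,.006,.055))
E
```

```text
t 11.4 pos [0.5749 0.1472 0.0554] oven [-0.121   0.0063  0.0554] rot [ 179.99   -0.2  -154.09] F [-6.5 -1.8  4.7] w 0.0002
[-0.15 -0.03  0.04]
```

Emit:
move_arm(
  rows=[
    {"translation":[-0.15,0,0],"rot":[0,0,0],"hand":1},
    {"translation":[-0.3,0,0],"rot":[0,0,0],"hand":1},
    {"translation":[-0.3,0,0],"rot":[0,0,0],"hand":1},
  ],
)

```text
t: 11.65
eef_pos: [0.5751, 0.1472, 0.0551]
ee_rot: [3.142, -0.009, -2.69]
force: [-14.9, -4.1, 12.1]
width: 0.0005
gripper_force: 7.5
```

Emit:
move_arm(
  rows=[
    {"translation":[1.5,0,0],"rot":[0,0,0],"hand":1},
    {"translation":[4,0,-1],"rot":[0,0,0],"hand":1},
    {"translation":[6,0,-4],"rot":[0,0,0],"hand":1},
    {"translation":[8,0,-8],"rot":[0,0,0],"hand":1},
    {"translation":[9,0,-12],"rot":[0,0,0],"hand":1},
    {"translation":[9,0,-14],"rot":[0,0,0],"hand":1},
    {"translation":[9,0,-14],"rot":[0,0,0],"hand":1},
  ],
)

```text
t: 12.23
eef_pos: [0.5008, 0.111, 0.2019]
ee_rot: [3.142, 0.011, -2.688]
force: [0.5, 0.7, -0.1]
width: 0.0004
gripper_force: 0.0
```

```bash
python3 - <<'E'
from h import *
to(o(-.066,-.083,.2),o(-.066,-.083,.12))
for n in('top','scene'):
  arm.grab_frame(n)
  for l in('door_edge','start_top'):
    for x in arm.pinpoint(l,n)[:1]: print(n,l,round(x['p'],2),inv(w(n,x['point'])).round(3))
im,d,W=wrist('w2')
E
```

```text
t 12.2333 pos [0.5008 0.111  0.2019] oven [-0.2035  0.0062  0.2019] rot [ 180.      0.62 -154.01] F [ 0.5  0.7 -0.1] w 0.0004
[-13.74  -8.93   0.34]
[-13.66  -8.93   8.34]
```

Emit:
move_arm(
  rows=[
    {"translation":[-3,-2,0],"rot":[0,0,0],"hand":1},
    {"translation":[-6,-4,0],"rot":[0,0,0],"hand":1},
    {"translation":[-9,-6,0],"rot":[0,0,0],"hand":1},
    {"translation":[-12,-8,0],"rot":[0,0,0],"hand":1},
    {"translation":[-13.5,-8.9,1],"rot":[0,0,0],"hand":1},
    {"translation":[-13.7,-8.9,3],"rot":[0,0,0],"hand":1},
    {"translation":[-13.7,-8.9,5],"rot":[0,0,0],"hand":1},
    {"translation":[-13.7,-8.9,5],"rot":[0,0,0],"hand":1},
  ],
)

```text
t: 13.25
eef_pos: [0.6583, 0.0888, 0.1393]
ee_rot: [3.14, -0.009, -2.691]
force: [-1.9, 0.3, -0.8]
width: 0.0003
gripper_force: 0.0
```

```bash
python3 - <<'E'
from h import *
to(o(-.067,-.083,.120),o(-.067,-.083,.116))
for n in('top','scene'):
  arm.grab_frame(n)
  for l in('door_edge','door_hinge'):
    for x in arm.pinpoint(l,n)[:2]: print(n,l,round(x['p'],2),inv(w(n,x['point'])).round(3))
im,d,W=wrist('w3')
E
```

```text
t 13.25 pos [0.6583 0.0888 0.1393] oven [-0.0716 -0.0827  0.1393] rot [ 179.91   -0.53 -154.17] F [-1.9  0.3 -0.8] w 0.0003
[-0.48 -0.03  1.92]
[-0.49 -0.03  2.32]
top door_edge 0.91 [-0.114 -0.053  0.045]
scene door_hinge 0.86 [-0.097  0.113  0.042]
```

View pics/w3.png

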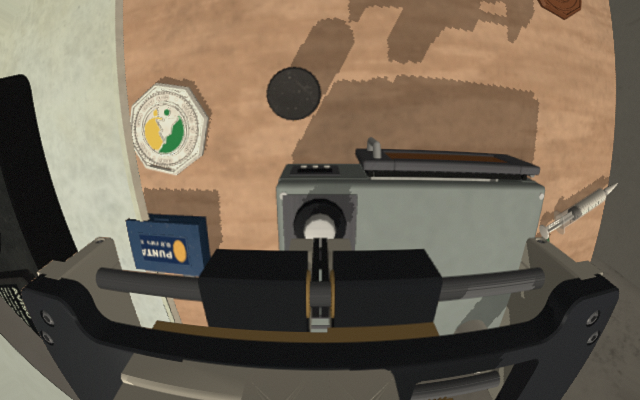

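The wrist view shows the door, px (360–540, 150–180), closed along the front, and the button at (320,225) just ahead of the fingertips. I'll check the door angle from depth.

```bash
python3 - <<'E'
from h import *
im,d,W=wrist()
p=(W[...,:2]-C)@A;z=W[...,2]
for nm,zc,x0,x1,y0,y1 in (('door',.071,-.135,-.085,-.06,.12),('roofedge',.08,-.11,-.06,-.05,.11),('button',.102,-.1,-.03,-.11,-.05)):
    m=(d>0)&(abs(z-zc)<.005)&(p[...,0]>x0)&(p[...,0]<x1)&(p[...,1]>y0)&(p[...,1]<y1)
    q=p[m]; print(nm,len(q),q.mean(0).round(4) if len(q) else '',np.median(z[m]).round(3))
    if nm!='button':
        for a0 in np.arange(-.05,.11,.02):
            k=q[abs(q[:,1]-a0)<.01,0]
            if len(k)>3: print(round(a0,2),len(k),np.percentile(k,[5,50,95]).round(4))
E
```

```text
door 3447 [-0.1012  0.0176] 0.07
-0.05 350 [-0.1086 -0.1012 -0.0931]
-0.03 528 [-0.1083 -0.1019 -0.0934]
-0.01 521 [-0.1085 -0.1017 -0.0935]
0.01 482 [-0.1084 -0.1012 -0.0932]
0.03 425 [-0.1084 -0.1018 -0.0933]
0.05 396 [-0.1083 -0.1014 -0.0936]
0.07 349 [-0.1084 -0.1015 -0.0932]
0.09 297 [-0.1083 -0.1022 -0.0936]
roofedge 7352 [-0.0777  0.0205] 0.079
-0.05 604 [-0.0928 -0.0783 -0.0621]
-0.03 1162 [-0.0926 -0.0781 -0.0619]
-0.01 1091 [-0.0927 -0.0779 -0.0619]
0.01 1008 [-0.0925 -0.0779 -0.0619]
0.03 921 [-0.0927 -0.0779 -0.062 ]
0.05 837 [-0.0925 -0.0778 -0.062 ]
0.07 746 [-0.0926 -0.0777 -0.0617]
0.09 678 [-0.0928 -0.0781 -0.0617]
button 582 [-0.0679 -0.0833] 0.101
```

Door depth is parallel to the front along its full length, so it is shut. Next is the button.

Emit:
move_arm(
  rows=[
    {"translation":[-0.4,0,0.5],"rot":[0,0,0],"hand":1},
    {"translation":[-0.4,0,0.5],"rot":[0,0,0],"hand":1},
    {"translation":[-0.4,0,0.5],"rot":[0,0,0],"hand":1},
  ],
)

```text
t: 13.9
eef_pos: [0.6643, 0.0916, 0.1403]
ee_rot: [3.142, -0.0, -2.689]
force: [0.1, -0.9, -0.4]
width: 0.0006
gripper_force: 0.0
```

```bash
python3 - <<'E'
from h import *
to(o(-.068,-.083,.116))
E
```

```text
t 13.9 pos [0.6643 0.0916 0.1403] oven [-0.065  -0.0828  0.1403] rot [ 1.8000e+02 -2.0000e-02 -1.5408e+02] F [ 0.1 -0.9 -0.4] w 0.0006
[ 0.3  -0.02  2.43]
```

Emit:
move_arm(
  rows=[
    {"translation":[0.2,0,1],"rot":[0,0,0],"hand":1},
    {"translation":[0.2,0,1.8],"rot":[0,0,0],"hand":1},
    {"translation":[0.2,0,2.2],"rot":[0,0,0],"hand":1},
    {"translation":[0.2,0,2.2],"rot":[0,0,0],"hand":1},
    {"translation":[0.2,0,2.2],"rot":[0,0,0],"hand":1},
  ],
)

```text
t: 14.32
eef_pos: [0.6623, 0.0905, 0.1179]
ee_rot: [-3.142, -0.001, -2.689]
force: [-0.4, -0.6, 0.3]
width: 0.0002
gripper_force: 0.0
```

Emit:
move_arm(
  rows=[
    {"translation":[0,0,0.2],"rot":[0,0,0],"hand":1},
    {"translation":[0,0,0.4],"rot":[0,0,0],"hand":1},
    {"translation":[0,0,0.5],"rot":[0,0,0],"hand":1},
    {"translation":[0,0,0.5],"rot":[0,0,0],"hand":1},
  ],
)

```text
t: 14.65
eef_pos: [0.6629, 0.0907, 0.1139]
ee_rot: [-3.141, 0.001, -2.689]
force: [0.2, 0.0, 2.6]
width: 0.0007
gripper_force: 1.4
```

Emit:
move_arm(
  rows=[
    {"translation":[0,0,0.2],"rot":[0,0,0],"hand":1},
    {"translation":[0,0,0.4],"rot":[0,0,0],"hand":1},
    {"translation":[0,0,0.5],"rot":[0,0,0],"hand":1},
    {"translation":[0,0,0.5],"rot":[0,0,0],"hand":1},
    {"translation":[0,0,0.5],"rot":[0,0,0],"hand":1},
  ],
)

```text
t: 15.07
eef_pos: [0.663, 0.0907, 0.1102]
ee_rot: [-3.141, 0.001, -2.689]
force: [-3.9, 0.3, 12.0]
width: 0.0004
gripper_force: 6.1
```

Emit:
move_arm(
  rows=[
    {"translation":[0,0,0.1],"rot":[0,0,0],"hand":1},
    {"translation":[0,0,0.2],"rot":[0,0,0],"hand":1},
    {"translation":[0,0,0.2],"rot":[0,0,0],"hand":1},
  ],
)

```text
t: 15.32
eef_pos: [0.663, 0.0907, 0.11]
ee_rot: [-3.14, 0.002, -2.688]
force: [-7.6, 0.0, 23.4]
width: 0.0001
gripper_force: 11.3
```

Emit:
move_arm(
  rows=[
    {"translation":[0,0,-1],"rot":[0,0,0],"hand":1},
    {"translation":[0,0,-3],"rot":[0,0,0],"hand":1},
    {"translation":[0,0,-6],"rot":[0,0,0],"hand":1},
    {"translation":[4,0,-10],"rot":[0,0,0],"hand":1},
    {"translation":[8,0,-13],"rot":[0,0,0],"hand":1},
    {"translation":[12,0,-14],"rot":[0,0,0],"hand":1},
    {"translation":[14,0,-14],"rot":[0,0,0],"hand":1},
    {"translation":[14,0,-14],"rot":[0,0,0],"hand":1},
  ],
)

```text
t: 15.98
eef_pos: [0.532, 0.0273, 0.2492]
ee_rot: [3.141, 0.003, -2.69]
force: [-0.9, -0.5, -0.5]
width: 0.0004
gripper_force: 0.0
```

```bash
python3 - <<'E'
from h import *
to()
im,d,W=wrist()
for n in('top','scene'):
  im,d=arm.grab_frame(n); cv2.imwrite(f'pics/{n}9.png',im[:,:,::-1])
  for l in('door_edge','start_top','jar_resin','jar_white','brass_weight'):
    for x in arm.pinpoint(l,n)[:1]: print(n,l,round(x['p'],2),w(n,x['point']).round(3),inv(w(n,x['point'])).round(3))
E
```

```text
t 15.9833 pos [0.532  0.0273 0.2492] oven [-0.2121 -0.0827  0.2492] rot [ 1.7995e+02  1.5000e-01 -1.5415e+02] F [-0.9 -0.5 -0.5] w 0.0004
top jar_white 0.73 [0.71  0.274 0.079] [0.056 0.061 0.079]
top brass_weight 0.83 [0.718 0.208 0.084] [ 0.034 -0.001  0.084]
scene door_edge 0.88 [0.613 0.098 0.042] [-0.108 -0.054  0.042]
scene start_top 0.46 [0.663 0.09  0.103] [-0.067 -0.084  0.103]
scene jar_resin 0.87 [ 0.588  0.03  -0.005] [-0.16  -0.105 -0.005]
scene jar_white 0.75 [0.703 0.28  0.083] [0.053 0.07  0.083]
scene brass_weight 0.52 [0.715 0.207 0.075] [ 0.031 -0.001  0.075]
```

View pics/top9.png

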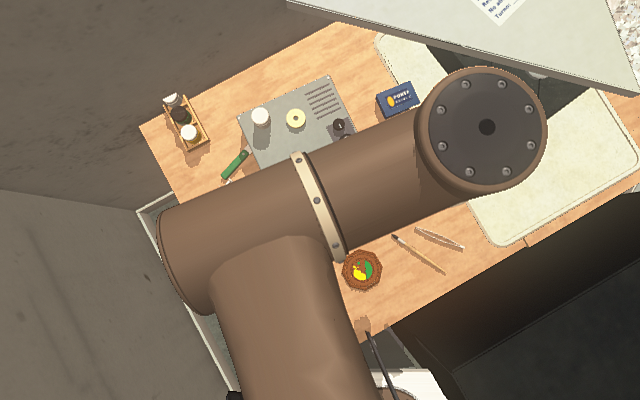

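The arm covers the oven's front in the top view, but the roof items at (261,117) and (296,118) and the knob at (339,125) haven't moved. The networks place the door shut, the button up at z 0.103 and the jars where they were. Handing in.

```bash
python3 -c "
from station import arm
print(arm.job_done())"
```

```text
the job is handed in; nothing more can be done
None
```

I pushed the tray home, then shut the door, then pressed the start button fully down and let it come up. The jars and brass ring I re-measured had not moved, and the job is handed in after about 16 s on the robot clock.

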